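Check a temple-jig channel with a dial depth gauge

ROBOT

A 7-joint arm with a two-finger parallel gripper is mounted at the origin on the work surface. World frame = base frame: x ahead of the robot, y to its left, z up, the work surface at z = 0. Lengths are in m, angles in rad, forces in N, time in s.
With the tool pointing down it reaches from about 0.4 to 0.85 m from the base axis. Payload 10.4 kg.
Tool frame: the origin (TCP) lies at the very end of the fingers, on their centre line; the grasp point (between the pads) lies 19 mm behind it (manip.grip_depth is the distance from the TCP to the grasp point, in m); z points along the fingers, x is the direction in which the jaws open and shut, and the axes are right-handed (so a half turn about z gives the same grasp; the last joint's range is limited). The gripper opens to 85 mm and grips with 20 to 120 N. Pads are 22 mm wide; open, the fingers measure 114 mm over their backs; the gripper's body (76 mm by 85 mm) begins 54 mm behind the grasp point. The pads swing forward as they close: fully open they stand 13 mm farther back than shut.
Start: joints at [1.232, 0.332, -0.065, 1.46, 0.022, 1.35, -0.088], TCP at [0.194, -0.594, 0.199] pointing down, gripper open.
Joint ranges: [-2.6, 2.6], [-0.5, 2.12], [-1.47, 1.34], [0.16, 2.42], [-1.27, 4.41], [0.06, 2.06], [-2.6, 2.6]. Speed limits (rad/s): [2.22, 2.22, 2.79, 2.79, 3.14, 3.14, 3.14].

INTERFACE

Orientations are given as a unit quaternion [x, y, z, w].
In Python, from workcell import manip, cams gives the robot as it stands. The module is installed in compiled form; this text tells all that it offers.
- The arm moves only by the tool move_arm, never from a script. Its arguments are lists of equal length, an entry for each row: "claw": the opening, from 0 (shut) to 1 (fully open); "dp": the shift along the tool's x, y, z as a fraction of full scale, a list of three; "turn": the turn, a rotation vector about the tool's x, y, z as a fraction of full scale, a list of three. A call has 1 to 8 rows; each row shifts and turns the commanded pose from where the row before left it, along the tool's axes as they then stand; what a row does not reach is not made up. Full scale, the value 1, is 200 mm for a shift and 45 degrees for a turn. A row lasts 1/12 s, in which the tool goes at most 41.7 mm and 7.16 degrees, less where a joint would pass 70% of its speed; a pose out of reach is approached as far as the arm can. A call with a number of a shift or a turn outside -1 to 1 is refused whole. A call with a gripper value outside its range is refused whole. The fingers move at their own pace and stop on an object; "grip_force" is the grip in N (left out, the last holds). Time passes only in rows, so rows that do not move let the fingers close. It gives the time, the measured TCP pose, the force and the opening at its end, in the units of the state.
- manip.get_obs(): the state, without advancing time (a new reading comes with each control period).
- cams.camera(name): name is "scene" or "side" or "wrist"; returns the picture (420x560x3 uint8, red, green, blue); there is no depth.
- cams.camera_info(name): a dict with "fx", "fy", "cx", "cy" (pixels), "pose" (4x4, takes a point from camera to world coordinates); the wrist camera has in their place "tool_from_camera" (4x4, takes a point from camera to tool coordinates, whose origin is the TCP and whose axes are the tool frame's). Camera axes: x right, y down, z forward; pixel columns grow to the right and rows downward; lengths in m; the calibration is good to about 2 mm. A picture is of the moment at which its call begins: read the wrist's pose just before it. camera_info takes no time and is no camera call.
- manip.hand_in(): hands the job in, once; it reports no verdict.
The state is a dict: "clock": time; "joint_pos": joint angles; "joint_velocities": joint speeds; "tau": joint torques, N m; "position": TCP position; "ee_rot": TCP orientation; "ft_force": force on the tool from outside, world axes, zero at the start; "torque": the same for the moment, N m; "grip_width": opening from 0.0 (shut) to 1.0 (fully open).
Only numpy, scipy, OpenCV 4.12 (cv2) and the standard library are available. Lean on these libraries where they do the work, as an engineer would, in place of code of your own. Each camera call takes 0.05 s, during which the arm holds its last target.

TASK

Take the dial depth gauge from its wooden rest and check the depth of the channel cut across the aluminium jig bar in the vice: feel for the channel with the sprung probe, press until the gauge's base sits flat on the bar with the probe on the channel's floor, and hold it flat and still for about two seconds so the dial can be read. Press only as hard as the spring needs, never hard enough to strain the gauge. Then stand the gauge upright back in its rest, probe hanging free in the hole, let go of it, and leave everything else on the bench where it lies.

Things in the scene. Friction and masses are not known exactly. Their poses are not given: they have to be found in the camera images.
- gauge_grip (a point): Dial depth gauge, about 0.25 kg, upright in its wooden rest. This point: centre of its round dial head, 52 mm above the base's underside. Head 54 mm across, its two flat faces 20 mm apart; z up, y square to the faces (white dial looks to -y; pinch across the faces from above), x along the base. A cap on the spindle stands 34 mm above this point, up to 43 mm with the probe pushed in.
- gauge_base (a point): Middle of the underside of the gauge's flat steel base, axes as the gauge. The base is 60 mm (x) by 26 mm (y), 10 mm high; fully out, the probe stands 9 mm below it. The dial's pointer turns once for 10 mm of probe travel and stands upright when the tip is level with the base. The gauge is an instrument: it must not bear on the bar or vice with more than 25 N.
- probe (a joint): Sprung probe's travel into the gauge, m (what the dial shows): 0 = fully out, 9 mm below the base; 0.009 = tip level with the base, as on plain bar. Depth of a channel = 9 mm less this, once the base sits flat. Flat-ended, 4 mm thick. Preloaded spring: 4.0 N at 0, 4.9 N at 3 mm, 6.7 N at 9 mm, more than the gauge's weight, so it must be pressed.
- vice: Steel machine vice bolted to the bench, 190 mm long (x; its screw end, at -x, reaches 109 mm) by 100 mm over its foot, jaws 74 mm wide (y) and 62 mm high; origin under its centre on the bench. It grips an aluminium jig bar 130 mm long (y) and 32 mm wide (x). Vice and bar do not give.
- bar_mid (a point): Vice's centre, level with the jig bar's top, 70 mm above the bench, 8 mm above the jaws. Axes as the vice: y along the bar, x across. The top is flat but for one square-edged channel right across it (along x), 7 mm wide, 4.5 to 7.5 mm deep (to be read). The bar was clamped by hand: the channel's middle lies anywhere within 15 mm of this point along y, to be found by feel or sight.
- rest: Wooden gauge rest fixed to the bench, a block 84 mm (x) by 56 mm (y) by 30 mm high, origin under its centre. The gauge stands on its top, base along x.
- rest_hole0 (a point): Middle of the mouth of the rest's hole, on the top of the block 30 mm above the bench: 16 mm across and 22 mm deep; the probe hangs in it when the gauge is put away.
- spectacles: Bystander: a pair of black-rimmed spectacles standing open on the bench, about 140 by 135 by 46 mm high; origin under the bridge.
- screwdriver: Bystander: small screwdriver lying on the bench, 150 mm long.
- amber_bottle: Bystander: amber bottle with white cap, 56 mm across, 115 mm high; origin under its middle.
- glue_bottle: Bystander: small red bottle, 28 mm across, 75 mm high; origin under its middle.
- spare_bar: Bystander: plain aluminium bar lying on the bench, 110 by 32 by 20 mm, with no channel.
- glasses_case: Bystander: black spectacle case, 160 by 62 by 43 mm high.
- lens_blank: Bystander: uncut lens lying on the bench, 70 mm across, 9 mm high.
- pliers: Bystander: small steel pliers lying on the bench, 125 mm long.
Not all that is in view belongs to the job. Several things have the shape of the vice; the one meant has the colours described above. What is shaped like the part that bears gauge_grip but purple is not meant.

How it is judged:
By the outcome, as a careful person would: the job done as asked, in the order asked, and still so for the second after the job is handed in, with the robot touching nothing.
It also fails if it takes over 72 s, if anything falls off the work surface, if the arm or the gripper's body presses on something with over 40 N, if the wrist force passes 120 N, or if a joint passes its speed limit or range.

## Working session

There is one attempt and no reset: what is moved stays moved. The work goes in short steps, Python scripts to look and compute and a tool call to move; the robot and the scene stay as the last step left them, time stands still between calls to the robot, and variables do not carry over. Pictures are saved under pics/ and viewed, and the job is handed in when it is done.

Besides the shell and the picture viewer there is one more tool, called after "Request:" in YAML: its name, and indented under it one key for each argument. move_arm: Moves the arm, as the interface text tells. Shift numbers are shares of 200 mm and turn numbers shares of 45 degrees, none past 1 either way. Its arguments: {"type":"object","properties":{"claw":{"type":"array","items":{"type":"number"}},"dp":{"type":"array","items":{"type":"array","items":{"type":"number"}}},"turn":{"type":"array","items":{"type":"array","items":{"type":"number"}}},"grip_force":{"type":"number"}},"required":["claw","dp","turn"]}

```bash
mkdir -p pics; ls; python3 - <<'E'
from workcell import manip, cams
import cv2, numpy as np
np.set_printoptions(precision=4,suppress=True)
o=manip.get_obs()
for k,v in o.items(): print(k,np.array(v))
print(manip.grip_depth)
for n in ("scene","side","wrist"):
    im=cams.camera(n); cv2.imwrite(f"pics/{n}0.png",im[:,:,::-1])
    i=cams.camera_info(n); print(n,{k:np.array(v) for k,v in i.items()})
E
```

```text
pics
clock 0.0
joint_pos [ 1.2324  0.3329 -0.0647  1.4609  0.0216  1.3499 -0.0885]
joint_velocities [ 0.0003 -0.0009 -0.0011 -0.0006  0.0008  0.0004  0.0001]
tau [  0.0005 -62.5447   0.0492 -39.1594   0.0161   0.01     0.0001]
position [ 0.194  -0.5937  0.1983]
ee_rot [ 0.8095 -0.5871 -0.0006 -0.0004]
ft_force [-0.779   0.5535 -0.1973]
torque [0.0263 0.0028 0.0147]
grip_width 0.9998407695841411
0.0187
scene {'fx': array(418.1069), 'fy': array(418.1069), 'cx': array(272.7917), 'cy': array(208.5971), 'pose': array([[ 0.5273,  0.6231, -0.5777,  1.0678],
       [ 0.8496, -0.3968,  0.3476, -0.3199],
       [-0.0126, -0.6741, -0.7386,  0.7916],
       [ 0.    ,  0.    ,  0.    ,  1.    ]])}
side {'fx': array(506.9079), 'fy': array(506.9079), 'cx': array(274.7169), 'cy': array(205.7245), 'pose': array([[-0.8679, -0.3801,  0.3198,  0.1406],
       [-0.4968,  0.6639, -0.559 ,  0.6764],
       [ 0.0002, -0.644 , -0.7651,  0.9735],
       [ 0.    ,  0.    ,  0.    ,  1.    ]])}
wrist {'fx': array(299.2662), 'fy': array(299.2662), 'cx': array(276.2355), 'cy': array(202.4455), 'tool_from_camera': array([[ 1.    , -0.0008, -0.0009, -0.0008],
       [ 0.001 ,  0.9633,  0.2683, -0.0682],
       [ 0.0006, -0.2683,  0.9633, -0.1745],
       [ 0.    ,  0.    ,  0.    ,  1.    ]])}
```

View pics/scene0.png

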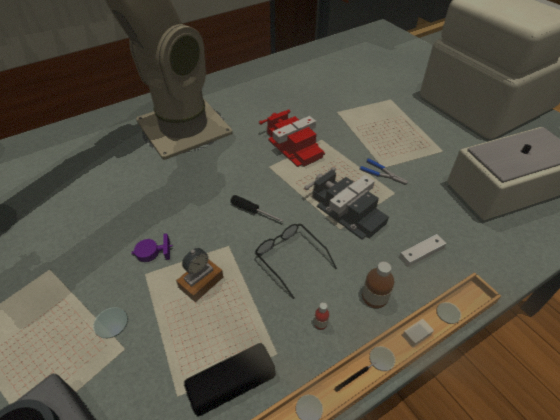

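View pics/side0.png

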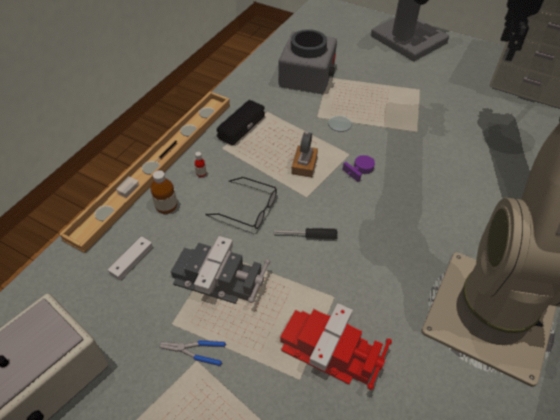

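View pics/wrist0.png

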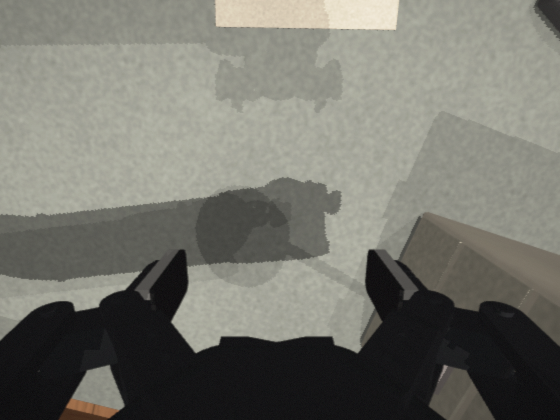

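Candidates for the gauge are the dark upright one in the wooden rest (scene 200,270; side 305,155) and the purple one lying down (scene 150,248), which is a decoy. Candidates for the vice are the grey steel one with a bar (scene 350,200; side 215,268) and a red one (scene 293,135), also a decoy. I choose the grey gauge and the grey vice, and check both in close crops.

```bash
python3 - <<'E'
import cv2, numpy as np
s=cv2.imread("pics/scene0.png"); d=cv2.imread("pics/side0.png")
def crop(im,x,y,w,h): return cv2.resize(im[y:y+h,x:x+w],(400,300),interpolation=cv2.INTER_CUBIC)
a=np.vstack([np.hstack([crop(s,160,232,80,60),crop(s,300,155,100,75)]),np.hstack([crop(d,265,120,80,60),crop(d,165,225,120,90)])])
cv2.imwrite("pics/crops0.png",a)
E
```

```text
(no output)
```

View pics/crops0.png

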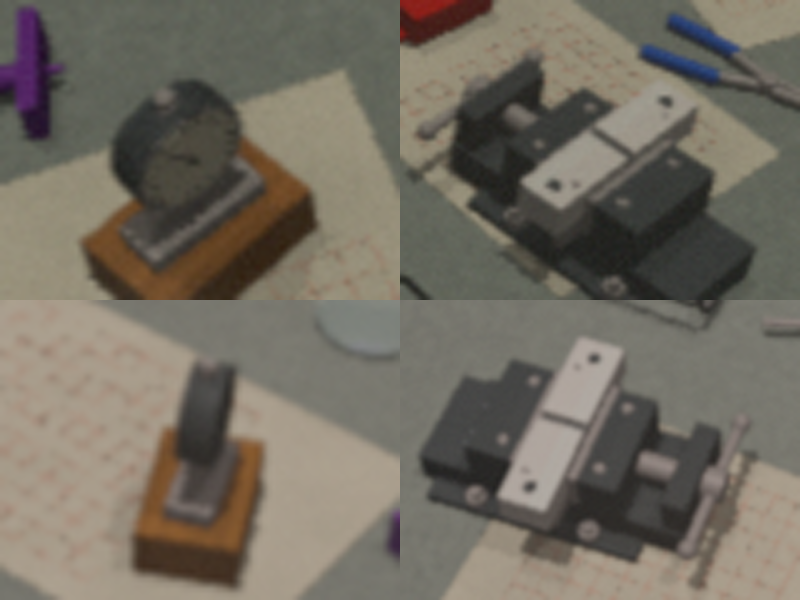

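```bash
cat > h.py <<'E'
import numpy as np, cv2
from workcell import manip, cams
from scipy.spatial.transform import Rotation as R
np.set_printoptions(precision=4,suppress=True)
def ray(info,uv,pose=None):
    P=np.array(info['pose'] if pose is None else pose)
    d=np.array([(uv[0]-info['cx'])/info['fx'],(uv[1]-info['cy'])/info['fy'],1.])
    return P[:3,3],P[:3,:3]@d
def onz(info,uv,z,pose=None):
    o,d=ray(info,uv,pose); return o+d*(z-o[2])/d[2]
def proj(info,p,pose=None):
    P=np.array(info['pose'] if pose is None else pose)
    q=P[:3,:3].T@(np.asarray(p)-P[:3,3]); return np.array([info['cx']+info['fx']*q[0]/q[2],info['cy']+info['fy']*q[1]/q[2]])
def wristpose(o,info):
    T=np.eye(4);T[:3,:3]=R.from_quat(o['ee_rot']).as_matrix();T[:3,3]=o['position']
    return T@np.array(info['tool_from_camera'])
E
python3 - <<'E'
from h import *
S=cams.camera_info('scene');D=cams.camera_info('side')
cs=lambda p:(300+p[0]/4-0.0,155+p[1]/4); cd=lambda p:(165+p[0]/3.3333,225+p[1]/3.3333)
for n,I,c,pts in (('scene',S,cs,[(120,183),(260,82),(297,108),(160,215),(194,131),(230,158)]),('side',D,cd,[(178,38),(226,50),(145,210),(98,197),(143,113),(188,128)])):
    for p in pts: print(n,onz(I,c(p),0.07)[:2])
gs=lambda p:(160+p[0]/5,232+p[1]/5); gd=lambda p:(265+p[0]/5,120+p[1]/5)
print('rest')
for p in [(82,240),(315,192)]: print('scene',onz(S,gs(p),0.03)[:2])
for p in [(163,130),(262,140),(243,252),(137,240)]: print('side',onz(D,gd(p),0.03)[:2])
print('base top')
for p in [(122,227),(158,262),(266,180)]: print('scene',onz(S,gs(p),0.04)[:2])
for p in [(167,210),(210,218),(240,150)]: print('side',onz(D,gd(p),0.04)[:2])
E
```

```text
scene [0.5549 0.1475]
scene [0.5321 0.2741]
scene [0.5624 0.278 ]
scene [0.5879 0.1516]
scene [0.5441 0.2119]
scene [0.5737 0.2156]
side [0.5824 0.1555]
side [0.5494 0.1479]
side [0.5265 0.275 ]
side [0.557  0.2818]
side [0.5684 0.2165]
side [0.537  0.2117]
rest
scene [ 0.5371 -0.2447]
scene [ 0.5686 -0.149 ]
side [ 0.5861 -0.2266]
side [ 0.5361 -0.2462]
side [ 0.507  -0.1665]
side [ 0.5587 -0.1468]
base top
scene [ 0.5471 -0.2287]
scene [ 0.5712 -0.223 ]
scene [ 0.5583 -0.1663]
side [ 0.5511 -0.1649]
side [ 0.5291 -0.1708]
side [ 0.5386 -0.2238]
```

```bash
cat >> h.py <<'E'
def plan(target,yaw,n,pos=None,yaw0=None):
    """rows from present commanded (assumed = measured) pose, tool down; yaw = world angle of tool x"""
    o=manip.get_obs()
    if pos is None: pos=np.array(o['position'])
    if yaw0 is None:
        x=R.from_quat(o['ee_rot']).as_matrix()[:,0]; yaw0=np.degrees(np.arctan2(x[1],x[0]))
    dy=(yaw-yaw0+180)%360-180; d=(np.array(target)-pos)/n
    rows=[];turn=[]
    for i in range(n):
        a=np.radians(yaw0+dy*i/n)
        X=np.array([np.cos(a),np.sin(a),0]);Z=np.array([0,0,-1.]);Y=np.cross(Z,X)
        rows.append([round(float(v@d/0.2),4) for v in (X,Y,Z)])
        turn.append([0,0,round(-dy/n/45,4)])
    print('yaw0',yaw0,'pos',pos); print('dp',rows);print('turn',turn)
def state():
    o=manip.get_obs(); Rm=R.from_quat(o['ee_rot']).as_matrix()
    print('t',o['clock'],'pos',np.array(o['position']),'yaw',np.degrees(np.arctan2(Rm[1,0],Rm[0,0])),'tilt',Rm[:2,2],'F',np.array(o['ft_force']),'w',o['grip_width'])
    return o
E
python3 - <<'E'
from h import *
S=cams.camera_info('scene');D=cams.camera_info('side')
for uv in [(308,80),(308,45),(330,95)]: print(onz(D,uv,0.1))
print(onz(D,(308,45),0.2))
plan([0.547,-0.197,0.29],12,14,pos=np.array([0.194,-0.594,0.26]))
E
```

```text
[ 0.6559 -0.4149  0.1   ]
[ 0.7376 -0.5728  0.1   ]
[ 0.5717 -0.3843  0.1   ]
[ 0.6692 -0.4298  0.2   ]
yaw0 -71.903376530175 pos [ 0.194 -0.594  0.26 ]
dp [[-0.0956, -0.1639, -0.0107], [-0.078, -0.173, -0.0107], [-0.0595, -0.1802, -0.0107], [-0.0404, -0.1854, -0.0107], [-0.0208, -0.1886, -0.0107], [-0.001, -0.1897, -0.0107], [0.0188, -0.1888, -0.0107], [0.0384, -0.1858, -0.0107], [0.0576, -0.1808, -0.0107], [0.0762, -0.1738, -0.0107], [0.0939, -0.1649, -0.0107], [0.1106, -0.1541, -0.0107], [0.1261, -0.1418, -0.0107], [0.1402, -0.1278, -0.0107]]
turn [[0, 0, np.float64(-0.1332)], [0, 0, np.float64(-0.1332)], [0, 0, np.float64(-0.1332)], [0, 0, np.float64(-0.1332)], [0, 0, np.float64(-0.1332)], [0, 0, np.float64(-0.1332)], [0, 0, np.float64(-0.1332)], [0, 0, np.float64(-0.1332)], [0, 0, np.float64(-0.1332)], [0, 0, np.float64(-0.1332)], [0, 0, np.float64(-0.1332)], [0, 0, np.float64(-0.1332)], [0, 0, np.float64(-0.1332)], [0, 0, np.float64(-0.1332)]]
```

Request:
move_arm:
  claw: [1,1]
  dp:
    - [0,0,-0.15]
    - [0,0,-0.15]
  turn:
    - [0,0,0]
    - [0,0,0]

```text
clock: 0.32
position: [0.1936, -0.5929, 0.2578]
ee_rot: [0.81, -0.587, -0.002, -0.001]
ft_force: [0.2, -0.6, 0.8]
grip_width: 1.0
```

Request:
move_arm:
  claw: [1,1,1,1,1,1,1]
  dp:
    - [-0.0956,-0.1639,-0.011]
    - [-0.078,-0.173,-0.011]
    - [-0.0595,-0.1802,-0.011]
    - [-0.0404,-0.1854,-0.011]
    - [-0.0208,-0.1886,-0.011]
    - [-0.001,-0.1897,-0.011]
    - [0.0188,-0.1888,-0.011]
  turn:
    - [0,0,-0.133]
    - [0,0,-0.133]
    - [0,0,-0.133]
    - [0,0,-0.133]
    - [0,0,-0.133]
    - [0,0,-0.133]
    - [0,0,-0.133]

```text
clock: 0.9
position: [0.3715, -0.394, 0.2746]
ee_rot: [0.967, -0.256, -0.0, 0.0]
ft_force: [1.2, -0.6, 0.3]
grip_width: 0.997
```

Request:
move_arm:
  claw: [1,1,1,1,1,1,1]
  dp:
    - [0.0384,-0.1858,-0.011]
    - [0.0576,-0.1808,-0.011]
    - [0.0762,-0.1738,-0.011]
    - [0.0939,-0.1649,-0.011]
    - [0.1106,-0.1541,-0.011]
    - [0.1261,-0.1418,-0.011]
    - [0.1402,-0.1278,-0.011]
  turn:
    - [0,0,-0.133]
    - [0,0,-0.133]
    - [0,0,-0.133]
    - [0,0,-0.133]
    - [0,0,-0.133]
    - [0,0,-0.133]
    - [0,0,-0.133]

```text
clock: 1.48
position: [0.5483, -0.1959, 0.29]
ee_rot: [0.994, 0.106, -0.0, 0.0]
ft_force: [0.6, 0.0, -0.2]
grip_width: 1.001
```

Request:
move_arm:
  claw: [1,1]
  dp:
    - [0,0,0]
    - [0,0,0]
  turn:
    - [0,0,0]
    - [0,0,0]

```text
clock: 1.65
position: [0.5486, -0.1948, 0.2895]
ee_rot: [0.994, 0.106, -0.0, -0.001]
ft_force: [-0.6, -0.4, -0.4]
grip_width: 0.997
```

```bash
python3 - <<'E'
from h import *
o=state(); im=cams.camera('wrist')[:,:,::-1]; cv2.imwrite('pics/w1.png',im)
W=cams.camera_info('wrist');P=wristpose(o,W)
np.save('P1.npy',P)
for p in ([.547,-.197,.082],[.547,-.197,.03]): print(proj(W,p,P))
E
```

```text
t 1.65 pos [ 0.5486 -0.1948  0.2895] yaw 12.158052810852974 tilt [-0.0002  0.0012] F [-0.5588 -0.3556 -0.3569] w 0.9967592741681044
[274.6012 176.1197]
[274.7922 169.6489]
```

View pics/w1.png

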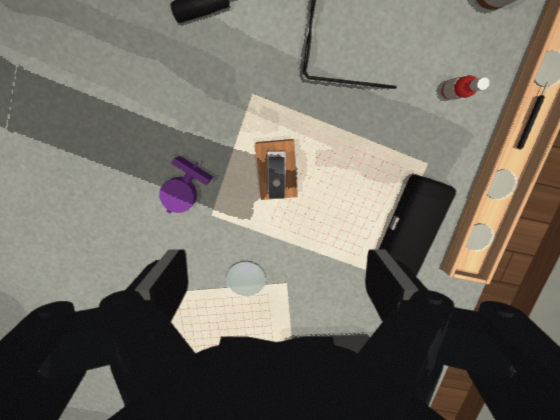

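```bash
python3 - <<'E'
import cv2
im=cv2.imread('pics/w1.png')
cv2.imwrite('pics/w1c.png',cv2.resize(im[130:210,240:320],(600,600),interpolation=cv2.INTER_CUBIC))
E
```

```text
(no output)
```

View pics/w1c.png

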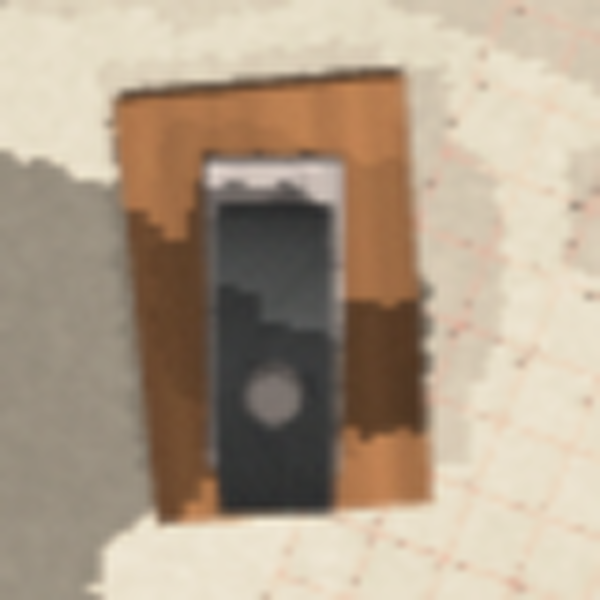

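```bash
python3 - <<'E'
from h import *
W=cams.camera_info('wrist');P=np.load('P1.npy')
c=lambda p:(240+(p[0])/7.5-0.43,130+p[1]/7.5-0.43)
cap=onz(W,c((274,395)),.116,P); print('cap',cap)
for p in ((206,157),(343,157)): print('base back corner',onz(W,c(p),.04,P))
q=[onz(W,c(p),.03,P) for p in ((118,97),(403,72),(433,500),(160,520))]
for a in q: print(a)
print('ctr',np.mean(q,0)); 
d=(q[0]-q[3])+(q[1]-q[2]); print(np.degrees(np.arctan2(d[1],d[0])),np.linalg.norm(d)/2)
d=(q[0]-q[1])+(q[3]-q[2]); print(np.degrees(np.arctan2(d[1],d[0])),np.linalg.norm(d)/2)
# head edges at top of disc upper outline
for p in ((218,300),(331,300)): print(onz(W,c(p),.1,P))
E
```

```text
cap [ 0.5491 -0.1976  0.116 ]
base back corner [ 0.5304 -0.1712  0.04  ]
base back corner [ 0.5555 -0.1659  0.04  ]
[ 0.5117 -0.1647  0.03  ]
[ 0.5636 -0.1488  0.03  ]
[ 0.5883 -0.2291  0.03  ]
[ 0.5358 -0.2446  0.03  ]
ctr [ 0.5499 -0.1968  0.03  ]
106.93456374494389 0.08373258601869446
-163.27330971329306 0.05449595695037658
[ 0.5376 -0.1873  0.1   ]
[ 0.5556 -0.1835  0.1   ]
```

The wrist crop shows the grey gauge in the wooden rest with its faces square to the tool's x (edges at crop columns 218 and 331). The cap is at wrist px (276,182). The rest's yaw is about 107° and the gauge's about 102°. Descending now, with one check on the way.

Request:
move_arm:
  claw: [1,1,1,1,1,1]
  dp:
    - [0,0.015,0.15]
    - [0,0,0.15]
    - [0,0,0.15]
    - [0,0,0.15]
    - [0,0,0.1]
    - [0,0,0]
  turn:
    - [0,0,0]
    - [0,0,0]
    - [0,0,0]
    - [0,0,0]
    - [0,0,0]
    - [0,0,0]

```text
clock: 2.2
position: [0.5445, -0.2016, 0.1453]
ee_rot: [0.995, 0.102, -0.003, -0.001]
ft_force: [-0.1, -0.6, 0.2]
grip_width: 1.0
```

```bash
python3 - <<'E'
from h import *
o=state(); im=cams.camera('wrist')[:,:,::-1]; cv2.imwrite('pics/w2.png',im)
W=cams.camera_info('wrist');P=wristpose(o,W); np.save('P2.npy',P)
for p in ([.5491,-.1977,.116],): print(proj(W,p,P))
E
```

```text
t 2.2 pos [ 0.5445 -0.2016  0.1453] yaw 11.685974426980943 tilt [-0.007   0.0017] F [-0.0528 -0.5795  0.2461] w 1.0004994100091025
[283.7145 214.9648]
```

View pics/w2.png

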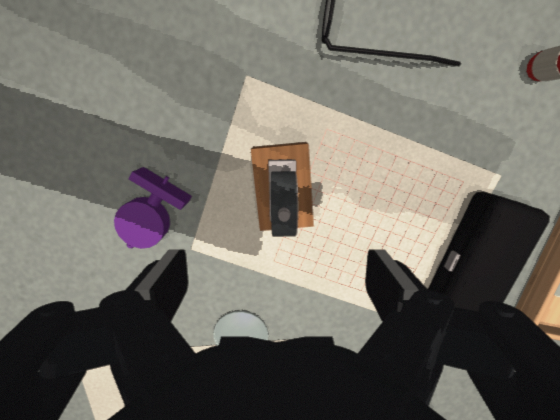

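Request:
move_arm:
  claw: [1,1]
  dp:
    - [0,0,0]
    - [0,0,0]
  turn:
    - [0,0,0]
    - [0,0,0]

```text
clock: 2.42
position: [0.5489, -0.2012, 0.1519]
ee_rot: [0.995, 0.103, 0.001, 0.001]
ft_force: [-0.4, 0.3, 0.6]
grip_width: 1.005
```

```bash
python3 - <<'E'
from h import *
o=state(); im=cams.camera('wrist')[:,:,::-1]; cv2.imwrite('pics/w3.png',im)
W=cams.camera_info('wrist');P=wristpose(o,W); np.save('P3.npy',P)
for p in ([.5491,-.1977,.116],): print(proj(W,p,P))
cv2.imwrite('pics/w3c.png',cv2.resize(im[130:250,220:340],(720,720),interpolation=cv2.INTER_CUBIC)[:600])
E
```

```text
t 2.4167 pos [ 0.5489 -0.2012  0.1519] yaw 11.813314340974706 tilt [ 0.0025 -0.0013] F [-0.4339  0.2505  0.6313] w 1.0053735873673375
[277.2172 211.413 ]
```

View pics/w3c.png

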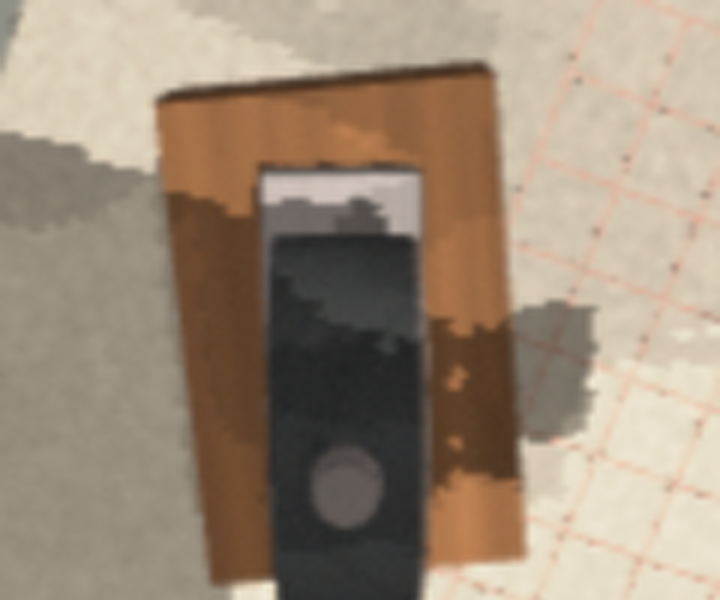

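Request:
move_arm:
  claw: [1,1,1,1,1,1,1,1]
  dp:
    - [0.005,-0.017,0.06]
    - [0,0,0.1]
    - [0,0,0.1]
    - [0,0,0.1]
    - [0,0,0.06]
    - [0,0,0.02]
    - [0,0,0]
    - [0,0,0]
  turn:
    - [0,0,0]
    - [0,0,0]
    - [0,0,0]
    - [0,0,0]
    - [0,0,0]
    - [0,0,0]
    - [0,0,0]
    - [0,0,0]

```text
clock: 3.13
position: [0.549, -0.1968, 0.0627]
ee_rot: [0.995, 0.104, 0.0, 0.0]
ft_force: [-0.0, -0.9, 0.3]
grip_width: 0.995
```

```bash
python3 - <<'E'
from h import *
o=state(); im=cams.camera('wrist')[:,:,::-1]; cv2.imwrite('pics/w4.png',im)
W=cams.camera_info('wrist');P=wristpose(o,W)
print(proj(W,[.5491,-.1977,.116],P))
E
```

```text
t 3.1333 pos [ 0.549  -0.1968  0.0627] yaw 11.88710758505378 tilt [ 0.001  -0.0003] F [-0.0371 -0.8816  0.2563] w 0.9945576960442625
[275.9206 279.0701]
```

View pics/w4.png

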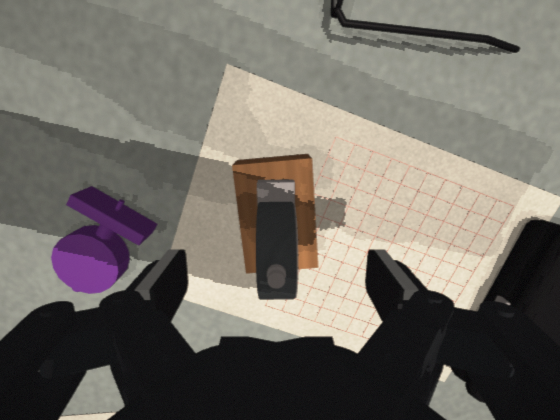

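Wrist view: the gauge head is centred between the open pads, with the cap at (276,277). Closing on it.

Request:
move_arm:
  claw: [0,0,0,0,0,0,0,0]
  dp:
    - [0,0,0]
    - [0,0,0]
    - [0,0,0]
    - [0,0,0]
    - [0,0,0]
    - [0,0,0]
    - [0,0,0]
    - [0,0,0]
  turn:
    - [0,0,0]
    - [0,0,0]
    - [0,0,0]
    - [0,0,0]
    - [0,0,0]
    - [0,0,0]
    - [0,0,0]
    - [0,0,0]
  grip_force: 40

```text
clock: 3.85
position: [0.5487, -0.1969, 0.0622]
ee_rot: [0.995, 0.104, 0.0, 0.0]
ft_force: [0.0, 1.0, 3.7]
grip_width: 0.216
```

Request:
move_arm:
  claw: [0,0,0,0]
  dp:
    - [0,0,0]
    - [0,0,0]
    - [0,0,0]
    - [0,0,0]
  turn:
    - [0,0,0]
    - [0,0,0]
    - [0,0,0]
    - [0,0,0]

```text
clock: 4.18
position: [0.5487, -0.1969, 0.0622]
ee_rot: [0.995, 0.104, 0.0, 0.0]
ft_force: [0.4, 0.3, 5.7]
grip_width: 0.216
```

```bash
python3 - <<'E'
from h import *
o=state(); im=cams.camera('wrist')[:,:,::-1]; cv2.imwrite('pics/w5.png',im)
E
```

```text
t 4.1833 pos [ 0.5487 -0.1969  0.0622] yaw 11.887267193084615 tilt [ 0.0007 -0.0003] F [0.3679 0.2654 5.7306] w 0.2159907341344476
```

View pics/w5.png

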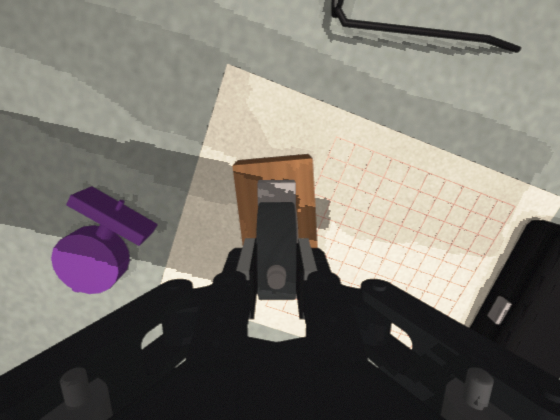

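Request:
move_arm:
  claw: [0,0,0,0,0,0,0,0]
  dp:
    - [0,0,-0.02]
    - [0,0,-0.05]
    - [0,0,-0.1]
    - [0,0,-0.12]
    - [0,0,-0.12]
    - [0,0,-0.12]
    - [0,0,-0.07]
    - [0,0,0]
  turn:
    - [0,0,0]
    - [0,0,0]
    - [0,0,0]
    - [0,0,0]
    - [0,0,0]
    - [0,0,0]
    - [0,0,0]
    - [0,0,0]

```text
clock: 4.9
position: [0.5497, -0.197, 0.1856]
ee_rot: [0.995, 0.104, 0.002, 0.001]
ft_force: [0.3, -0.2, -2.7]
grip_width: 0.217
```

```bash
python3 - <<'E'
from h import *
o=state(); im=cams.camera('wrist')[:,:,::-1]; cv2.imwrite('pics/w6.png',im)
S=cams.camera('scene')[:,:,::-1]; cv2.imwrite('pics/s6.png',np.hstack([cv2.resize(S[190:310,130:290],(480,360),interpolation=cv2.INTER_CUBIC),cv2.resize(im[150:330,180:380],(320,360))[:]]))
plan([0.567,0.155,0.20],10.8,12)
E
```

```text
t 4.9 pos [ 0.5497 -0.197   0.1856] yaw 11.888308128634167 tilt [ 0.0043 -0.0018] F [ 0.2542 -0.2195 -2.7103] w 0.21738503452242533
yaw0 11.880678733137128 pos [ 0.5481 -0.1968  0.1816]
dp [[0.0379, -0.1418, -0.0077], [0.0377, -0.1419, -0.0077], [0.0374, -0.1419, -0.0077], [0.0372, -0.142, -0.0077], [0.037, -0.142, -0.0077], [0.0368, -0.1421, -0.0077], [0.0365, -0.1422, -0.0077], [0.0363, -0.1422, -0.0077], [0.0361, -0.1423, -0.0077], [0.0359, -0.1423, -0.0077], [0.0357, -0.1424, -0.0077], [0.0354, -0.1424, -0.0077]]
turn [[0, 0, np.float64(0.002)], [0, 0, np.float64(0.002)], [0, 0, np.float64(0.002)], [0, 0, np.float64(0.002)], [0, 0, np.float64(0.002)], [0, 0, np.float64(0.002)], [0, 0, np.float64(0.002)], [0, 0, np.float64(0.002)], [0, 0, np.float64(0.002)], [0, 0, np.float64(0.002)], [0, 0, np.float64(0.002)], [0, 0, np.float64(0.002)]]
```

View pics/s6.png

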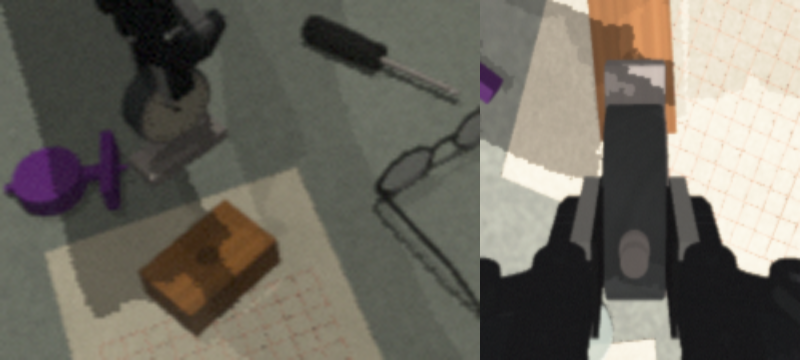

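The scene crop shows the gauge lifted upright and the rest's hole uncovered at about scene px (199,274). Carrying it to the vice.

Request:
move_arm:
  claw: [0,0,0,0,0,0,0]
  dp:
    - [0.02,-0.07,-0.01]
    - [0.037,-0.142,-0.01]
    - [0.037,-0.142,-0.01]
    - [0.037,-0.142,-0.01]
    - [0.037,-0.142,-0.01]
    - [0.037,-0.142,-0.01]
    - [0.037,-0.142,-0.01]
  turn:
    - [0,0,0.002]
    - [0,0,0.002]
    - [0,0,0.002]
    - [0,0,0.002]
    - [0,0,0.002]
    - [0,0,0.002]
    - [0,0,0.002]

```text
clock: 5.58
position: [0.5576, -0.0052, 0.1941]
ee_rot: [0.995, 0.098, -0.001, -0.0]
ft_force: [0.2, -0.5, -3.0]
grip_width: 0.214
```

Request:
move_arm:
  claw: [0,0,0,0,0,0,0,0]
  dp:
    - [0.037,-0.142,-0.01]
    - [0.037,-0.142,-0.01]
    - [0.037,-0.142,-0.01]
    - [0.036,-0.142,-0.01]
    - [0.036,-0.142,-0.01]
    - [0.02,-0.07,0]
    - [0,0,0]
    - [0,0,0]
  turn:
    - [0,0,0.002]
    - [0,0,0.002]
    - [0,0,0.002]
    - [0,0,0.002]
    - [0,0,0.002]
    - [0,0,0.002]
    - [0,0,0]
    - [0,0,0]

```text
clock: 6.25
position: [0.5677, 0.155, 0.2041]
ee_rot: [0.996, 0.094, -0.001, 0.0]
ft_force: [0.1, -1.2, -2.2]
grip_width: 0.216
```

```bash
python3 - <<'E'
from h import *
o=state(); im=cams.camera('wrist')[:,:,::-1]; cv2.imwrite('pics/w7.png',im)
W=cams.camera_info('wrist');P=wristpose(o,W); np.save('P7.npy',P)
E
```

```text
t 6.25 pos [0.5677 0.155  0.2041] yaw 10.837412292955095 tilt [-0.0028 -0.0004] F [ 0.1487 -1.2301 -2.152 ] w 0.21611039998088682
```

View pics/w7.png

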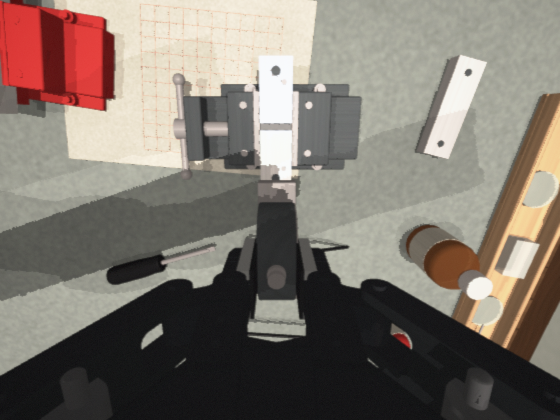

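```bash
python3 - <<'E'
import cv2
im=cv2.imread('pics/w7.png')
cv2.imwrite('pics/w7c.png',cv2.resize(im[50:200,220:360],(560,600),interpolation=cv2.INTER_CUBIC))
E
```

```text
(no output)
```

View pics/w7c.png

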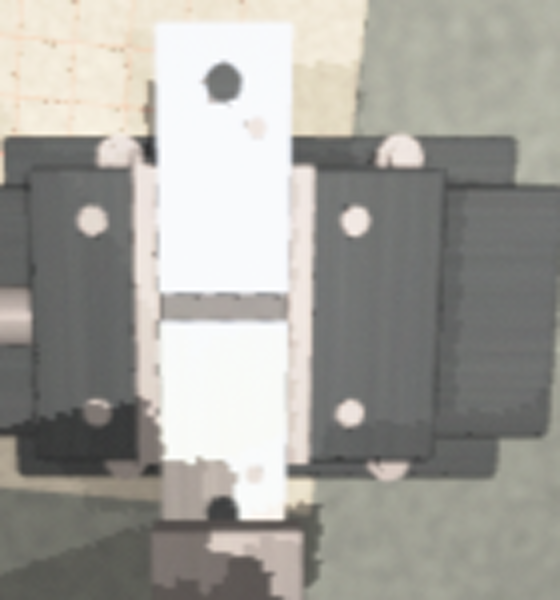

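```bash
python3 - <<'E'
from h import *
W=cams.camera_info('wrist');P=np.load('P7.npy')
c=lambda p:(220+p[0]/4-.375,50+p[1]/4-.375)
q={n:onz(W,c(p),.07,P)[:2] for n,p in dict(tl=(155,22),tr=(293,22),c1=(161,292),c2=(288,292),c3=(161,320),c4=(288,320),bl=(161,500),br=(287,500)).items()}
for k,v in q.items(): print(k,v)
l=q['tl']-q['bl'];r=q['tr']-q['br'];print([np.degrees(np.arctan2(v[1],v[0])) for v in (l,r,q['c2']-q['c1'],q['c4']-q['c3'])], np.linalg.norm(q['tr']-q['tl']))
m=np.mean([q['c1'],q['c2'],q['c3'],q['c4']],0); print('mid',m,'w',np.linalg.norm((q['c1']+q['c2']-q['c3']-q['c4'])/2))
# far end mid to channel
print(np.linalg.norm((q['tl']+q['tr'])/2-m), 'vice jaw: ')
S=cams.camera_info('scene'); print('hole',onz(S,(199,274),.03))
o=state()
T=R.from_quat(o['ee_rot']).as_matrix()
print('ctr in tool', T.T@(np.r_[m,0.07]-o['position']))
E
```

```text
tl [0.5271 0.2766]
tr [0.5591 0.2827]
c1 [0.5391 0.2164]
c2 [0.5702 0.2223]
c3 [0.5403 0.2097]
c4 [0.5716 0.2156]
bl [0.5482 0.1647]
br [0.5805 0.1709]
[np.float64(100.65438467347867), np.float64(100.84643283277316), np.float64(10.783415876299667), np.float64(10.787098946617935)] 0.032486704098782904
mid [0.5553 0.216 ] w 0.006781575143234323
0.06480743099964047 vice jaw: 
hole [ 0.5491 -0.1972  0.03  ]
t 6.3 pos [0.5681 0.1536 0.2043] yaw 10.715763331833276 tilt [-0.0024 -0.001 ] F [ 0.7334 -0.7933 -3.3834] w 0.2170177899511854
ctr in tool [-0.0006 -0.0637  0.1343]
```

```bash
python3 - <<'E'
import cv2
im=cv2.imread('pics/w7.png')
cv2.imwrite('pics/w7d.png',cv2.resize(im[170:310,220:340],(600,700),interpolation=cv2.INTER_CUBIC)[:600])
cv2.imwrite('pics/w7d.png',cv2.resize(im[170:310,220:340],(514,600),interpolation=cv2.INTER_CUBIC))
E
```

```text
(no output)
```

View pics/w7d.png

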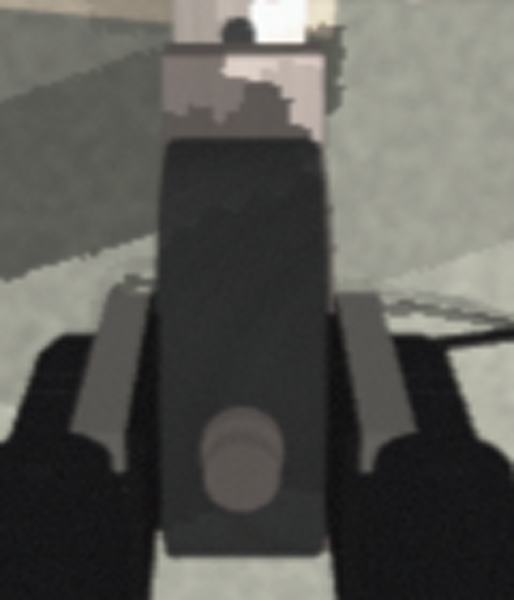

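```bash
python3 - <<'E'
from h import *
W=cams.camera_info('wrist'); T=np.array(W['tool_from_camera'])
for n,uv,z in (('cap',(276.1,280.0),-.0538),('base top corner',(257.2,182.4),.0222),('base top corner',(295.5,182.4),.0222),('base bot',(276.,179.4),.0322)):
    print(n,onz(W,uv,z,T)[:2]*1000)
E
```

```text
cap [0.0606 1.0849]
base top corner [-12.6067 -28.0482]
base top corner [ 13.0416 -28.0239]
base bot [ -0.0255 -28.1115]
```

Channel found by wrist view at crop rows 292–320, mid (0.555,0.216), bar yaw 100.8°. That matches my first two-camera estimate. Moving over it, base about 15 mm above the bar.

Request:
move_arm:
  claw: [0,0,0,0,0,0,0,0]
  dp:
    - [0,-0.08,0.03]
    - [-0.0035,-0.13,0.06]
    - [0,-0.08,0.08]
    - [0,-0.036,0.09]
    - [0,0,0.09]
    - [0,0,0.06]
    - [0,0,0.025]
    - [0,0,0]
  turn:
    - [0,0,0]
    - [0,0,0]
    - [0,0,0]
    - [0,0,0]
    - [0,0,0]
    - [0,0,0]
    - [0,0,0]
    - [0,0,0]

```text
clock: 6.97
position: [0.5556, 0.2165, 0.1175]
ee_rot: [0.996, 0.092, -0.001, 0.001]
ft_force: [-0.1, -0.8, -2.5]
grip_width: 0.215
```

Request:
move_arm:
  claw: [0,0,0]
  dp:
    - [0,0,0]
    - [0,0,0]
    - [0,0,0]
  turn:
    - [0,0,0]
    - [0,0,0]
    - [0,0,0]

```text
clock: 7.22
position: [0.5566, 0.2184, 0.12]
ee_rot: [0.996, 0.093, 0.001, -0.0]
ft_force: [-0.3, 0.7, -3.1]
grip_width: 0.215
```

```bash
python3 - <<'E'
from h import *
o=state(); 
T=R.from_quat(o['ee_rot']).as_matrix()
print('ctr in tool', T.T@(np.r_[.5553,.216,0.07]-o['position']))
S=cams.camera('scene')[:,:,::-1];D=cams.camera('side')[:,:,::-1];w=cams.camera('wrist')[:,:,::-1]
cv2.imwrite('pics/w8.png',w)
cv2.imwrite('pics/sd8.png',np.hstack([cv2.resize(S[130:250,290:410],(400,400),interpolation=cv2.INTER_CUBIC),cv2.resize(D[200:320,160:280],(400,400),interpolation=cv2.INTER_CUBIC)]))
E
```

```text
t 7.2167 pos [0.5566 0.2184 0.12  ] yaw 10.685491580972196 tilt [0.0017 0.0004] F [-0.2977  0.7438 -3.0709] w 0.21512377904472949
ctr in tool [-0.0018  0.0021  0.05  ]
```

View pics/sd8.png

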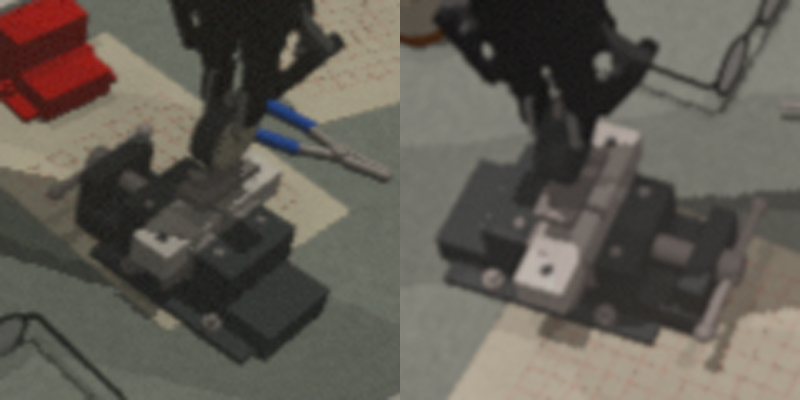

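View pics/w8.png

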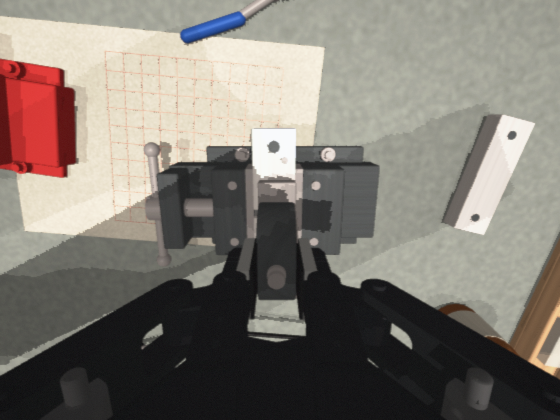

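```bash
python3 - <<'E'
from h import *
im=cv2.imread('pics/w8.png')
cv2.imwrite('pics/w8c.png',cv2.resize(im[115:215,235:320],(510,600),interpolation=cv2.INTER_CUBIC))
E
```

```text
(no output)
```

View pics/w8c.png

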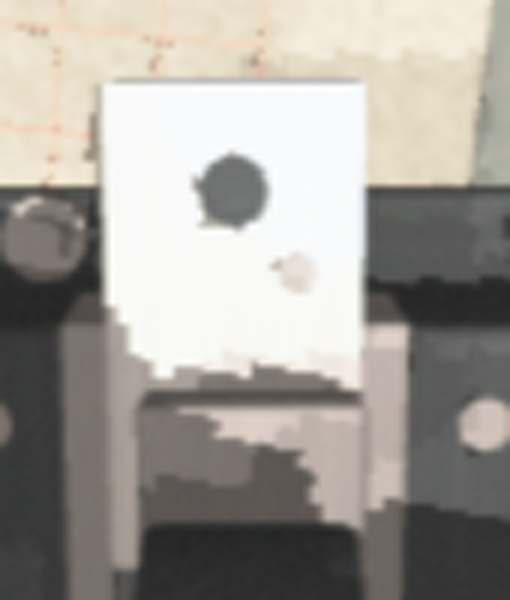

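Request:
move_arm:
  claw: [0,0,0]
  dp:
    - [-0.009,0.003,0]
    - [0,0,0]
    - [0,0,0]
  turn:
    - [0,0,0]
    - [0,0,0]
    - [0,0,0]

```text
clock: 7.62
position: [0.5542, 0.2174, 0.119]
ee_rot: [0.996, 0.093, 0.0, 0.0]
ft_force: [0.0, -0.3, -3.2]
grip_width: 0.216
```

```bash
python3 - <<'E'
from h import *
W=cams.camera_info('wrist'); T=np.array(W['tool_from_camera'])
c=lambda p:(235+p[0]/6-.42,115+p[1]/6-.42)
for n,p,z in (('far l',(101,82),.05),('far r',(366,80),.05),('base l',(138,403),.0222),('base r',(363,403),.0222),('base bot',(250,394),.0322)): print(n,onz(W,c(p),z,T)[:2]*1e3)
o=state()
Tm=R.from_quat(o['ee_rot']).as_matrix()
print('ctr in tool', Tm.T@(np.r_[.5553,.216,0.07]-o['position'])*1e3)
E
```

```text
far l [-17.9096 -62.4882]
far r [ 14.2561 -62.6926]
base l [-12.3452 -28.4932]
base r [ 12.7523 -28.4694]
base bot [  0.1461 -27.5067]
t 7.6167 pos [0.5542 0.2174 0.119 ] yaw 10.713380850218913 tilt [ 0.0002 -0.0002] F [ 0.0174 -0.3384 -3.2108] w 0.2156676912387538
ctr in tool [ 0.8145  1.5701 49.0166]
```

Request:
move_arm:
  claw: [0,0,0,0,0]
  dp:
    - [0.003,0,0.015]
    - [0,0,0.02]
    - [0,0,0.015]
    - [0,0,0]
    - [0,0,0]
  turn:
    - [0,0,0]
    - [0,0,0]
    - [0,0,0]
    - [0,0,0]
    - [0,0,0]

```text
clock: 8.03
position: [0.5546, 0.2175, 0.1085]
ee_rot: [0.996, 0.093, -0.0, 0.0]
ft_force: [-1.7, 0.3, -2.6]
grip_width: 0.215
```

No contact with the tip nominally 2.7 mm below the bar's top, so the probe is in the channel. Continuing in small steps.

Request:
move_arm:
  claw: [0,0,0,0]
  dp:
    - [0,0,0.005]
    - [0,0,0.005]
    - [0,0,0]
    - [0,0,0]
  turn:
    - [0,0,0]
    - [0,0,0]
    - [0,0,0]
    - [0,0,0]

```text
clock: 8.37
position: [0.5548, 0.2176, 0.1069]
ee_rot: [0.996, 0.093, 0.0, 0.0]
ft_force: [-0.6, 0.7, -2.1]
grip_width: 0.214
```

Request:
move_arm:
  claw: [0,0,0,0]
  dp:
    - [0,0,0.005]
    - [0,0,0.005]
    - [0,0,0]
    - [0,0,0]
  turn:
    - [0,0,0]
    - [0,0,0]
    - [0,0,0]
    - [0,0,0]

```text
clock: 8.7
position: [0.5551, 0.2178, 0.1053]
ee_rot: [0.996, 0.093, 0.0, -0.0]
ft_force: [-0.8, 0.5, 1.4]
grip_width: 0.216
```

Contact: about 4.4 N (the spring preload), with the base about 3 mm above the bar. Pressing on gently.

Request:
move_arm:
  claw: [0,0,0,0]
  dp:
    - [0,0,0.005]
    - [0,0,0.005]
    - [0,0,0]
    - [0,0,0]
  turn:
    - [0,0,0]
    - [0,0,0]
    - [0,0,0]
    - [0,0,0]

```text
clock: 9.03
position: [0.555, 0.2177, 0.103]
ee_rot: [0.996, 0.093, 0.0, -0.0]
ft_force: [-0.3, -0.3, 1.8]
grip_width: 0.216
```

```bash
python3 - <<'E'
from h import *
o=state()
print(R.from_quat(o['ee_rot']).as_matrix())
E
```

```text
t 9.0333 pos [0.555  0.2177 0.103 ] yaw 10.714670918101364 tilt [0.0004 0.0001] F [-0.2546 -0.346   1.7795] w 0.2158229051257432
[[ 0.9826  0.1859  0.0004]
 [ 0.1859 -0.9826  0.0001]
 [ 0.0004 -0.     -1.    ]]
```

Request:
move_arm:
  claw: [0,0,0]
  dp:
    - [0,0,0.004]
    - [0,0,0]
    - [0,0,0]
  turn:
    - [0,0,0]
    - [0,0,0]
    - [0,0,0]

```text
clock: 9.28
position: [0.555, 0.2177, 0.1023]
ee_rot: [0.996, 0.093, 0.0, -0.0]
ft_force: [-0.5, 0.5, 2.8]
grip_width: 0.215
```

Request:
move_arm:
  claw: [0,0,0]
  dp:
    - [0,0,0.003]
    - [0,0,0]
    - [0,0,0]
  turn:
    - [0,0,0]
    - [0,0,0]
    - [0,0,0]

```text
clock: 9.53
position: [0.5552, 0.2178, 0.1022]
ee_rot: [0.996, 0.093, 0.001, -0.0]
ft_force: [-0.8, -0.9, 7.2]
grip_width: 0.212
```

The base has seated: z has stalled at 0.1022 and about 10 N rests on the bar, of which the spring takes about 5 N. Checking, then holding.

Request:
move_arm:
  claw: [0,0,0]
  dp:
    - [0,0,0.001]
    - [0,0,0]
    - [0,0,0]
  turn:
    - [0,0,0]
    - [0,0,0]
    - [0,0,0]

```text
clock: 9.78
position: [0.5553, 0.2178, 0.1022]
ee_rot: [0.996, 0.093, 0.001, -0.0]
ft_force: [0.1, -0.2, 8.2]
grip_width: 0.217
```

```bash
python3 - <<'E'
from h import *
o=state(); print(o['torque'])
S=cams.camera('scene')[:,:,::-1];D=cams.camera('side')[:,:,::-1];w=cams.camera('wrist')[:,:,::-1]
cv2.imwrite('pics/w9.png',w)
cv2.imwrite('pics/sd9.png',np.hstack([cv2.resize(S[150:220,320:390],(400,400),interpolation=cv2.INTER_CUBIC),cv2.resize(D[210:290,180:260],(400,400),interpolation=cv2.INTER_CUBIC)]))
cv2.imwrite('pics/w9c.png',cv2.resize(w[115:315,205:350],(435,600),interpolation=cv2.INTER_CUBIC))
state()
E
```

```text
t 9.7833 pos [0.5553 0.2178 0.1022] yaw 10.708005823883905 tilt [0.0013 0.0002] F [ 0.0512 -0.1792  8.1579] w 0.21721122121058434
[-0.1526  0.2623 -0.0009]
t 9.9333 pos [0.5553 0.2178 0.1022] yaw 10.710167480314583 tilt [0.0013 0.0002] F [-0.5851  0.048   8.5154] w 0.2161582468461431
```

View pics/sd9.png

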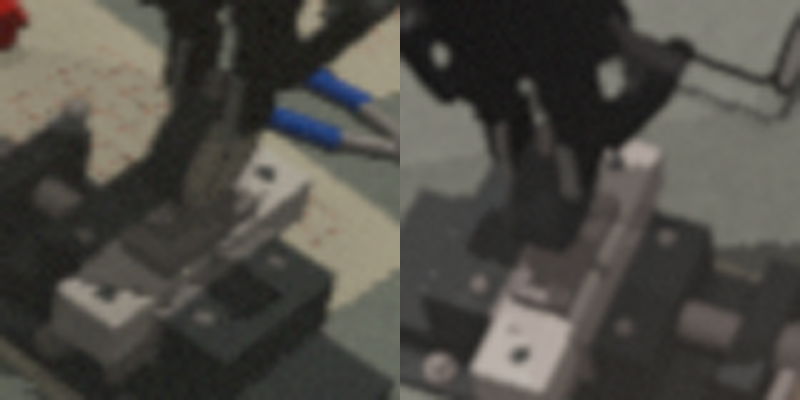

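View pics/w9c.png

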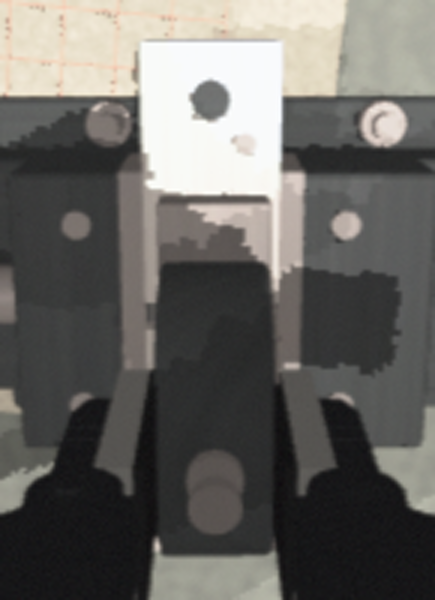

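The wrist crop shows the base edge parallel to the bar and inside its width, with the cap slightly raised. Force is steady at about 11 N net. Holding still.

Request:
move_arm:
  claw: [0,0,0,0,0,0,0,0]
  dp:
    - [0,0,0]
    - [0,0,0]
    - [0,0,0]
    - [0,0,0]
    - [0,0,0]
    - [0,0,0]
    - [0,0,0]
    - [0,0,0]
  turn:
    - [0,0,0]
    - [0,0,0]
    - [0,0,0]
    - [0,0,0]
    - [0,0,0]
    - [0,0,0]
    - [0,0,0]
    - [0,0,0]

```text
clock: 10.6
position: [0.5553, 0.2177, 0.1021]
ee_rot: [0.996, 0.093, 0.001, -0.0]
ft_force: [-1.0, -0.3, 8.6]
grip_width: 0.216
```

Request:
move_arm:
  claw: [0,0,0,0,0,0,0,0]
  dp:
    - [0,0,0]
    - [0,0,0]
    - [0,0,0]
    - [0,0,0]
    - [0,0,0]
    - [0,0,0]
    - [0,0,0]
    - [0,0,0]
  turn:
    - [0,0,0]
    - [0,0,0]
    - [0,0,0]
    - [0,0,0]
    - [0,0,0]
    - [0,0,0]
    - [0,0,0]
    - [0,0,0]

```text
clock: 11.27
position: [0.5553, 0.2178, 0.1022]
ee_rot: [0.996, 0.093, 0.001, -0.0]
ft_force: [-0.3, -0.8, 9.0]
grip_width: 0.215
```

Request:
move_arm:
  claw: [0,0,0,0,0,0,0,0]
  dp:
    - [0,0,0]
    - [0,0,0]
    - [0,0,0]
    - [0,0,0]
    - [0,0,0]
    - [0,0,0]
    - [0,0,0]
    - [0,0,0]
  turn:
    - [0,0,0]
    - [0,0,0]
    - [0,0,0]
    - [0,0,0]
    - [0,0,0]
    - [0,0,0]
    - [0,0,0]
    - [0,0,0]

```text
clock: 11.93
position: [0.5553, 0.2178, 0.1022]
ee_rot: [0.996, 0.093, 0.001, -0.0]
ft_force: [-0.7, 0.8, 9.3]
grip_width: 0.214
```

Request:
move_arm:
  claw: [0,0,0,0,0,0]
  dp:
    - [0,0,0]
    - [0,0,0]
    - [0,0,0]
    - [0,0,0]
    - [0,0,0]
    - [0,0,0]
  turn:
    - [0,0,0]
    - [0,0,0]
    - [0,0,0]
    - [0,0,0]
    - [0,0,0]
    - [0,0,0]

```text
clock: 12.43
position: [0.5553, 0.2178, 0.1022]
ee_rot: [0.996, 0.093, 0.001, -0.0]
ft_force: [-1.1, -0.1, 8.2]
grip_width: 0.213
```

```bash
python3 - <<'E'
from h import *
o=state(); print(o['torque'])
S=cams.camera('scene')[:,:,::-1]
w=cams.camera('wrist')[:,:,::-1]
cv2.imwrite('pics/w10c.png',np.hstack([cv2.resize(w[255:300,250:305],(550,450),interpolation=cv2.INTER_CUBIC)]))
W=cams.camera_info('wrist');T=np.array(W['tool_from_camera'])
print([proj(W,[0,.0015,-.0538-k],T) for k in (0,.003,.009)])
cv2.imwrite('pics/s10.png',cv2.resize(S[160:200,335:385],(750,600),interpolation=cv2.INTER_CUBIC))
E
```

```text
t 12.4333 pos [0.5553 0.2178 0.1022] yaw 10.706982928723052 tilt [0.0013 0.0002] F [-1.0545 -0.0642  8.1619] w 0.21323389680693616
[-0.1216  0.2868  0.0054]
[array([275.9701, 280.8227]), array([275.9635, 284.3545]), array([275.9494, 291.9026])]
```

View pics/w10c.png

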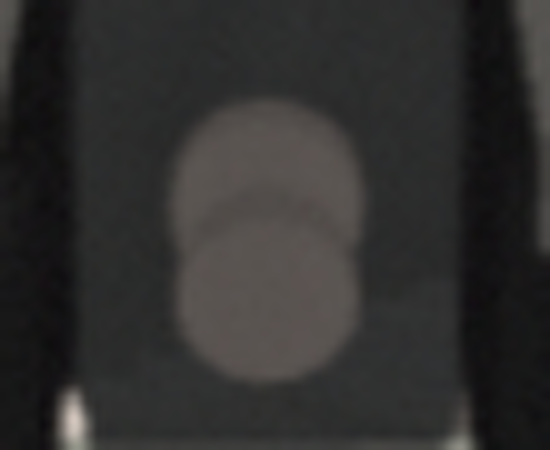

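View pics/s10.png

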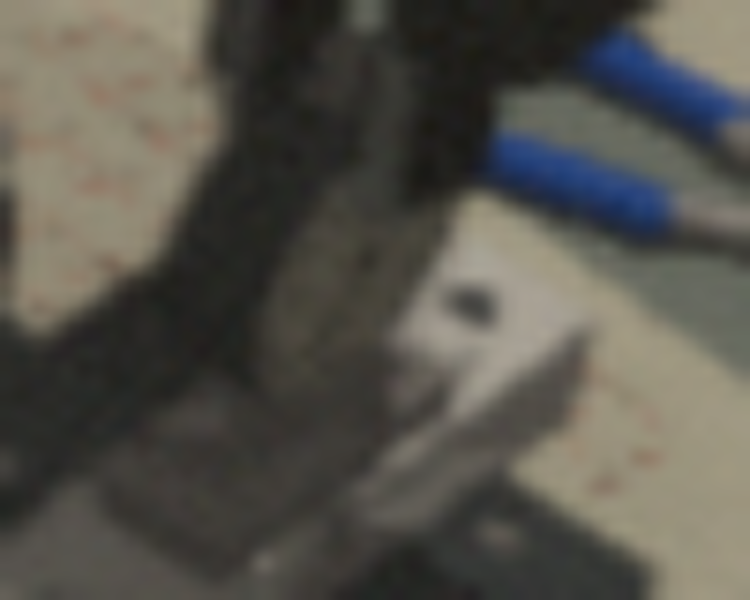

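Held from t≈9.5 to 12.4 s at a steady 11 N. The cap's top at wrist row 284.4 means 3.0 mm of probe travel, so the channel is about 6 mm deep. On plain bar it would be at row 292. Lifting off now.

Request:
move_arm:
  claw: [0,0,0,0,0,0,0,0]
  dp:
    - [0,0,-0.01]
    - [0,0,-0.02]
    - [0,0,-0.04]
    - [0,0,-0.08]
    - [0,0,-0.12]
    - [0,0,-0.12]
    - [0,0,-0.07]
    - [0,0,0]
  turn:
    - [0,0,0]
    - [0,0,0]
    - [0,0,0]
    - [0,0,0]
    - [0,0,0]
    - [0,0,0]
    - [0,0,0]
    - [0,0,0]

```text
clock: 13.2
position: [0.5559, 0.2183, 0.1966]
ee_rot: [0.996, 0.093, 0.002, -0.0]
ft_force: [-0.6, -0.4, -2.7]
grip_width: 0.218
```

```bash
python3 - <<'E'
from h import *
state()
plan([0.5491,-0.1957,0.16],16,14)
E
```

```text
t 13.2 pos [0.5559 0.2183 0.1966] yaw 10.717515131553027 tilt [0.004  0.0013] F [-0.5947 -0.367  -2.689 ] w 0.21821252465530355
yaw0 10.717515131553027 pos [0.5559 0.2183 0.1966]
dp [[-0.0299, 0.1448, 0.0131], [-0.0308, 0.1446, 0.0131], [-0.0318, 0.1444, 0.0131], [-0.0327, 0.1442, 0.0131], [-0.0337, 0.144, 0.0131], [-0.0346, 0.1438, 0.0131], [-0.0356, 0.1435, 0.0131], [-0.0365, 0.1433, 0.0131], [-0.0375, 0.1431, 0.0131], [-0.0384, 0.1428, 0.0131], [-0.0393, 0.1426, 0.0131], [-0.0403, 0.1423, 0.0131], [-0.0412, 0.142, 0.0131], [-0.0422, 0.1418, 0.0131]]
turn [[0, 0, np.float64(-0.0084)], [0, 0, np.float64(-0.0084)], [0, 0, np.float64(-0.0084)], [0, 0, np.float64(-0.0084)], [0, 0, np.float64(-0.0084)], [0, 0, np.float64(-0.0084)], [0, 0, np.float64(-0.0084)], [0, 0, np.float64(-0.0084)], [0, 0, np.float64(-0.0084)], [0, 0, np.float64(-0.0084)], [0, 0, np.float64(-0.0084)], [0, 0, np.float64(-0.0084)], [0, 0, np.float64(-0.0084)], [0, 0, np.float64(-0.0084)]]
```

Request:
move_arm:
  claw: [0,0,0,0,0,0,0,0]
  dp:
    - [-0.015,0.07,0]
    - [-0.03,0.145,0]
    - [-0.031,0.145,0]
    - [-0.032,0.144,0]
    - [-0.033,0.144,0]
    - [-0.034,0.144,0.01]
    - [-0.035,0.144,0.01]
    - [-0.036,0.143,0.01]
  turn:
    - [0,0,-0.008]
    - [0,0,-0.008]
    - [0,0,-0.008]
    - [0,0,-0.008]
    - [0,0,-0.008]
    - [0,0,-0.008]
    - [0,0,-0.008]
    - [0,0,-0.008]

```text
clock: 13.87
position: [0.5507, -0.0054, 0.1859]
ee_rot: [0.993, 0.118, -0.001, -0.0]
ft_force: [1.3, 0.5, -3.3]
grip_width: 0.216
```

Request:
move_arm:
  claw: [0,0,0,0,0,0,0,0]
  dp:
    - [-0.037,0.143,0.03]
    - [-0.038,0.143,0.03]
    - [-0.039,0.143,0.03]
    - [-0.04,0.143,0.03]
    - [-0.04,0.142,0.03]
    - [-0.042,0.142,0]
    - [-0.02,0.07,0]
    - [0,0,0]
  turn:
    - [0,0,-0.008]
    - [0,0,-0.008]
    - [0,0,-0.008]
    - [0,0,-0.008]
    - [0,0,-0.008]
    - [0,0,-0.008]
    - [0,0,-0.006]
    - [0,0,0]

```text
clock: 14.53
position: [0.547, -0.2009, 0.1553]
ee_rot: [0.991, 0.136, -0.002, 0.0]
ft_force: [-0.7, -0.2, -3.3]
grip_width: 0.214
```

Request:
move_arm:
  claw: [0,0,0]
  dp:
    - [0,0,0]
    - [0,0,0]
    - [0,0,0]
  turn:
    - [0,0,0]
    - [0,0,0]
    - [0,0,0]

```text
clock: 14.78
position: [0.5489, -0.1944, 0.1569]
ee_rot: [0.99, 0.14, -0.0, -0.0]
ft_force: [-0.2, 0.2, -2.7]
grip_width: 0.216
```

```bash
python3 - <<'E'
from h import *
o=state(); w=cams.camera('wrist')[:,:,::-1];S=cams.camera('scene')[:,:,::-1]
W=cams.camera_info('wrist');P=wristpose(o,W);np.save('P11.npy',P)
cv2.imwrite('pics/w11.png',np.hstack([cv2.resize(w[120:300,200:340],(467,600),interpolation=cv2.INTER_CUBIC),cv2.resize(S[220:320,150:205+0+0][:, :55],(330,600),interpolation=cv2.INTER_CUBIC)]))
E
```

```text
t 14.7833 pos [ 0.5489 -0.1944  0.1569] yaw 16.129729320696512 tilt [-0.0005  0.0006] F [-0.1679  0.1638 -2.746 ] w 0.21556629480331158
```

View pics/w11.png

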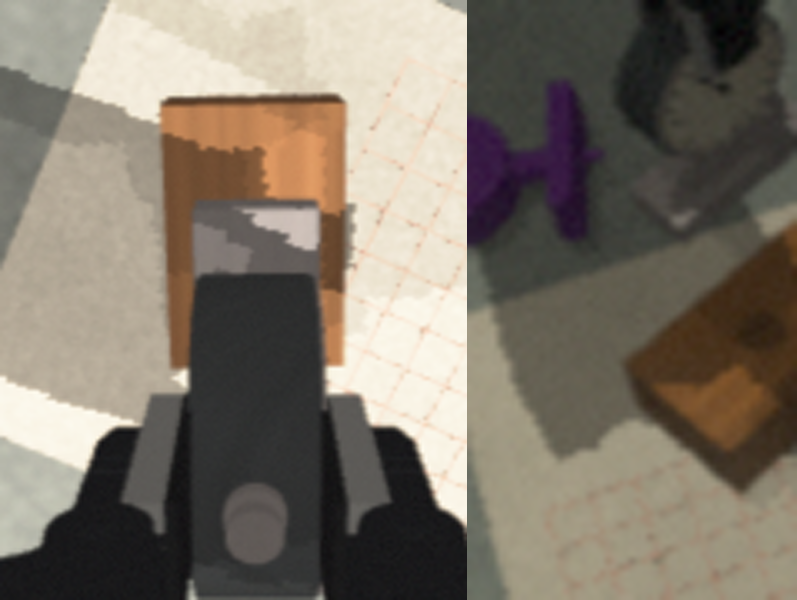

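```bash
python3 - <<'E'
from h import *
W=cams.camera_info('wrist');P=np.load('P11.npy')
c=lambda p:(200+p[0]/3.3333-.35,120+p[1]/3.3333-.35)
q=[onz(W,c(p),.03,P) for p in ((162,102),(346,100),(343,366),(171,368))]
m=np.mean(q,0);print('rest',m); 
print([np.linalg.norm(q[i]-q[i-1]) for i in range(4)])
S=cams.camera_info('scene');print('hole',onz(S,(198.5,273.9),.03))
o=state();T=R.from_quat(o['ee_rot']).as_matrix()
for t in (m,np.array([.5497,-.197,.03])): print('rest in tool mm',T.T@(t-o['position'])*1e3)
E
```

```text
rest [ 0.5499 -0.1972  0.03  ]
[np.float64(0.0847318034408409), np.float64(0.055024425396353), np.float64(0.08463564476082948), np.float64(0.05533508301257042)]
hole [ 0.5483 -0.198   0.03  ]
t 14.8833 pos [ 0.549  -0.1947  0.1572] yaw 16.12253388887754 tilt [-0.0001  0.0001] F [ 0.4904 -0.3536 -2.588 ] w 0.22113515547105322
rest in tool mm [  0.1832   2.6442 127.2164]
rest in tool mm [  0.0522   2.4167 127.2164]
```

Request:
move_arm:
  claw: [0,0,0,0,0,0,0,0]
  dp:
    - [0,0.0045,0.05]
    - [0,0,0.1]
    - [0,0,0.12]
    - [0,0,0.1]
    - [0,0,0.06]
    - [0,0,0.025]
    - [0,0,0]
    - [0,0,0]
  turn:
    - [0,0,0]
    - [0,0,0]
    - [0,0,0]
    - [0,0,0]
    - [0,0,0]
    - [0,0,0]
    - [0,0,0]
    - [0,0,0]

```text
clock: 15.55
position: [0.5497, -0.1967, 0.067]
ee_rot: [0.99, 0.14, 0.0, 0.0]
ft_force: [-0.3, 0.8, -2.9]
grip_width: 0.214
```

Request:
move_arm:
  claw: [0,0,0,0]
  dp:
    - [0,-0.005,0.01]
    - [0,0,0.008]
    - [0,0,0]
    - [0,0,0]
  turn:
    - [0,0,0]
    - [0,0,0]
    - [0,0,0]
    - [0,0,0]

```text
clock: 15.88
position: [0.549, -0.1959, 0.0631]
ee_rot: [0.99, 0.139, 0.0, 0.0]
ft_force: [-1.0, -0.0, -2.6]
grip_width: 0.213
```

Request:
move_arm:
  claw: [0,0,0]
  dp:
    - [0,0,0.004]
    - [0,0,0]
    - [0,0,0]
  turn:
    - [0,0,0]
    - [0,0,0]
    - [0,0,0]

```text
clock: 16.13
position: [0.5492, -0.1959, 0.0623]
ee_rot: [0.99, 0.139, 0.0, 0.0]
ft_force: [0.6, 0.5, -0.7]
grip_width: 0.216
```

Request:
move_arm:
  claw: [0,0,0.4,0.6,1,1,1,1]
  dp:
    - [0,0,0.002]
    - [0,0,0]
    - [0,0,0]
    - [0,0,0]
    - [0,0,0]
    - [0,0,0]
    - [0,0,0]
    - [0,0,0]
  turn:
    - [0,0,0]
    - [0,0,0]
    - [0,0,0]
    - [0,0,0]
    - [0,0,0]
    - [0,0,0]
    - [0,0,0]
    - [0,0,0]

```text
clock: 16.8
position: [0.5488, -0.1958, 0.0614]
ee_rot: [0.99, 0.139, -0.0, 0.0]
ft_force: [0.4, 0.0, -0.0]
grip_width: 0.997
```

```bash
python3 - <<'E'
from h import *
o=state(); w=cams.camera('wrist')[:,:,::-1]; cv2.imwrite('pics/w12.png',w)
E
```

```text
t 16.8 pos [ 0.5488 -0.1958  0.0614] yaw 16.025676898801052 tilt [-0.0001 -0.    ] F [ 0.3929  0.0262 -0.02  ] w 0.9967590473412948
```

View pics/w12.png

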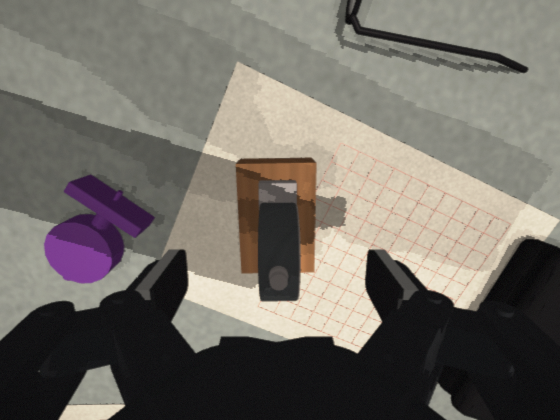

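Wrist view: the gauge stands in the rest, square to it, with the fingers clear on both sides. Rising straight up.

Request:
move_arm:
  claw: [1,1,1,1,1,1,1,1]
  dp:
    - [0,0,-0.04]
    - [0,0,-0.08]
    - [0,0,-0.12]
    - [0,0,-0.14]
    - [0,0,-0.14]
    - [0,0,-0.14]
    - [0,0,-0.14]
    - [0,0,-0.06]
  turn:
    - [0,0,0]
    - [0,0,0]
    - [0,0,0]
    - [0,0,0]
    - [0,0,0]
    - [0,0,0]
    - [0,0,0]
    - [0,0,0]

```text
clock: 17.52
position: [0.5501, -0.1959, 0.2382]
ee_rot: [0.99, 0.139, 0.002, 0.001]
ft_force: [0.7, -0.4, 0.6]
grip_width: 0.999
```

Request:
move_arm:
  claw: [1,1,1,1]
  dp:
    - [0,0,-0.1]
    - [0,0,0]
    - [0,0,0]
    - [0,0,0]
  turn:
    - [0,0,0]
    - [0,0,0]
    - [0,0,0]
    - [0,0,0]

```text
clock: 17.85
position: [0.5485, -0.1957, 0.2527]
ee_rot: [0.99, 0.139, -0.0, -0.0]
ft_force: [-0.0, -0.4, 0.5]
grip_width: 1.001
```

```bash
python3 - <<'E'
from h import *
o=state(); w=cams.camera('wrist')[:,:,::-1]; S=cams.camera('scene')[:,:,::-1]; D=cams.camera('side')[:,:,::-1]
cv2.imwrite('pics/s13.png',S)
c=lambda im,x,y,a,b:cv2.resize(im[y:y+b,x:x+a],(400,300),interpolation=cv2.INTER_CUBIC)
cv2.imwrite('pics/c13.png',np.vstack([np.hstack([c(S,160,232,80,60),c(S,300,155,100,75)]),np.hstack([c(D,265,120,80,60),c(w,220,120,107,80)])]))
E
```

```text
t 17.85 pos [ 0.5485 -0.1957  0.2527] yaw 16.030488162853526 tilt [-0.0009  0.0002] F [-0.0124 -0.4302  0.4747] w 1.000780655233313
```

View pics/c13.png

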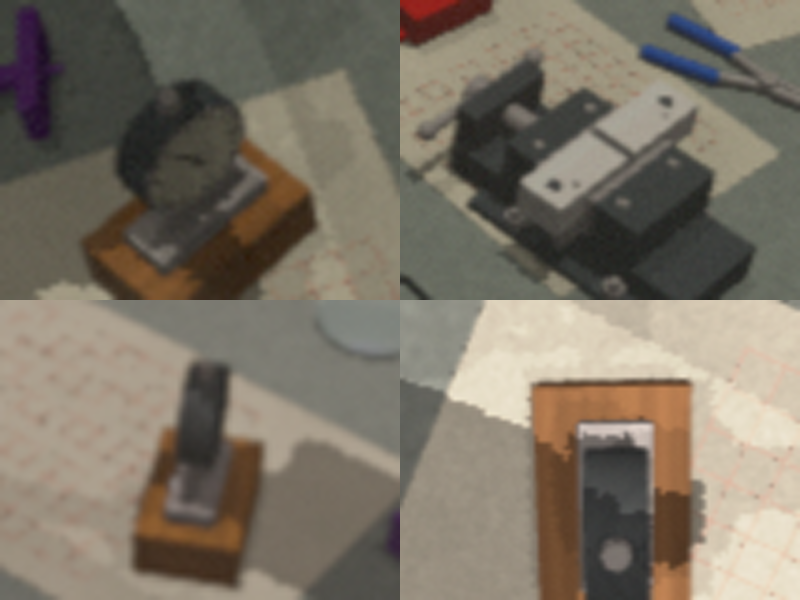

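View pics/s13.png

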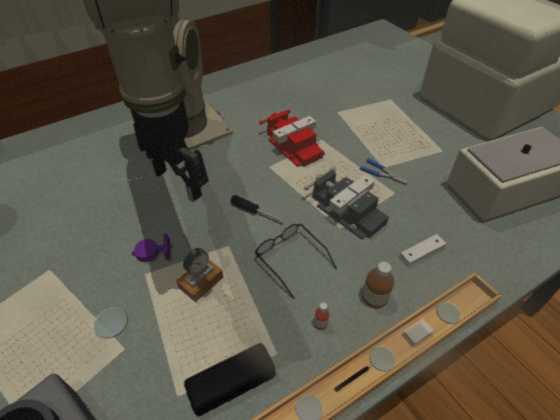

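The gauge is upright in its rest (scene 196,265), and the vice, purple gauge and bystanders are where they were. The gripper is clear, so I'm handing in.

```bash
python3 -c "
from workcell import manip
print(manip.hand_in())"
```

```text
the job is handed in; nothing more can be done
None
```

The channel was measured and the gauge is back in its rest. I handed the job in at about 18 s, and it reports no verdict.

- **Finding the channel:** I took the grey gauge from the wooden rest and located the channel by wrist camera, with its middle at about (0.555, 0.216). The probe met nothing at the bar-top level and took its 4 N preload only with the base about 3 mm up, so it was in the channel.
- **Measuring:** I pressed until the base seated flat and held it still for about 2.9 s. The load was about 11 N, steady, against the 25 N limit. The rise of the cap showed about 3 mm of probe travel, so the channel is about 6 mm deep. The gripper hid the dial's pointer, so this comes from the cap and the height of first contact, not from reading the dial.
- **Putting back:** The gauge stands upright on the rest, square to it to within about 1°, released, with the gripper 0.25 m up. It met no force going into the hole until the base touched. The final pictures show the vice and the other things on the bench where they were.
- **Checks that disagreed:** After quick moves the arm settled a few millimetres off, and I corrected it each time. The estimates of where the gauge sat in the grip differed by about 1 mm. The wrist moment while pressed read about 0.3 N m, which I did not explain, but the measured tool tilt was only about 0.001 rad.

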